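# Crank the big salad spinner round and park its knob

### The arm

A 7-joint arm with a two-finger parallel gripper is mounted at the origin on the work surface. World frame = base frame: x ahead of the robot, y to its left, z up, the work surface at z = 0. Lengths are in m, angles in degrees, forces in N, time in s.
With the tool pointing down it reaches from about 0.425 to 0.95 m from the base axis. Payload 16.7 kg.
Tool frame: the origin (TCP) lies midway between the tips of the shut fingers; the grasp point (between the pads) lies 19 mm behind it; z points along the fingers, y is the line along which they close (so a half turn about z gives the same grasp; the last joint's range is limited). The gripper opens to 94 mm and grips with 3 to 60 N. Pads are 16 mm wide; open, the fingers measure 119 mm over their backs; the gripper's body (75 mm by 177 mm) begins 78 mm behind the grasp point.
Start: joints at [66.033, 24.414, 4.234, 92.017, -1.954, 63.644, -3.845], TCP at [0.179, -0.651, 0.167] pointing down, gripper open.
Joint ranges: [-163.25, 163.25], [-28.42, 122.38], [-70.27, 78.77], [12.13, 141.07], [-58.53, 238.53], [9.26, 117.41], [-156.51, 156.51]. Speed limits (degrees/s): [108.29, 108.29, 136.94, 136.94, 172.46, 172.46, 172.46].

### API

Orientations are given as [roll, pitch, yaw] about the fixed x, y, z axes, in that order (R = Rz(yaw) Ry(pitch) Rx(roll)).
In Python, from rig import robot gives the robot as it stands. The module is installed in compiled form; this text tells all that it offers.
- The arm moves only by the tool jog_arm, never from a script. Its argument "plan" is a list of rows, each an object with "slide": the shift along the tool's x, y, z in mm, a list of three; "rot": the turn, a rotation vector about the tool's x, y, z in rad, a list of three. A call has exactly 5 rows; each row shifts and turns the commanded pose from where the row before left it, along the tool's axes as they then stand; what a row does not reach is not made up. A row lasts 1/8 s, in which the tool goes at most 62.5 mm and 10.7 degrees, less where a joint would pass 70% of its speed; a pose out of reach is approached as far as the arm can. A call is refused whole if a number of a shift passes 62.5 or a number of a turn 0.188, either way. A call with a gripper value outside its range is refused whole. "gripper" is the finger opening in mm, from 0 to 94, set as the call begins (left out, the last holds). The fingers move at their own pace and stop on an object; "newtons" is the grip in N (left out, the last holds). Time passes only in rows, so rows that do not move let the fingers close, or fill a call up. It gives the time, the measured TCP pose, the force, the opening and the grip force at its end, in the units of the state.
- robot.read_state(): the state, without advancing time (a new reading comes with each control period).
- robot.read_camera(name): name is "scene" or "top" or "wrist"; returns (picture, depth): 480x640x3 uint8, red, green, blue; 480x640 float32, m along the optical axis (not along the pixel's ray), 0 where there is no reading.
- robot.camera_info(name): a dict with "intrinsics" (3x3 intrinsics, pixels), "rvec" (rotation vector, rad) and "tvec" (3), from world to camera coordinates, as OpenCV has them; the wrist camera has in their place "T_tool_cam" (4x4, takes a point from camera to tool coordinates, whose origin is the TCP and whose axes are the flange's). Camera axes: x right, y down, z forward; pixel columns grow to the right and rows downward; lengths in m; the calibration is good to about 2 mm. A picture is of the moment at which its call begins: read the wrist's pose just before it. camera_info takes no time and is no camera call.
- robot.hand_in(): hands the job in; it is judged then, once.
The state is a dict: "t": time; "qpos": joint angles; "joint_vel": joint speeds; "joint_torque": joint torques, N m; "eef_pos": TCP position; "tool_rot": TCP orientation; "ft_force": force on the tool from outside, world axes, zero at the start; "wrist_torque": the same for the moment, N m; "grip_width": finger opening in m; "gripper_force": force on a finger pad.
Only numpy, scipy, OpenCV 4.12 (cv2) and the standard library are available. Lean on these libraries where they do the work, as an engineer would, in place of code of your own. Each camera call takes 0.05 s, during which the arm holds its last target. There are 200 camera calls.

### The job

Two salad spinners stand on the kitchen counter. Shake the last drops out of the bigger one before it goes back in the cupboard: turn its crank clockwise (seen from above) through one full turn, then carry on clockwise only until the knob comes to the pouring lip of its lid, and leave it there, in line with the lip and at rest. Leave the small spinner's crank as it is and do not shift the mug or the glass.

Things in the scene. Friction and masses are not known exactly. Their poses are not given: they have to be found in the camera images.
- spinner: the bigger salad spinner, standing fast on the counter, left or right of the small one: clear bowl, flat white lid 246 mm across, top 164 mm above the counter. Origin on the crank's vertical axis, at the counter; z up. Its +x axis points at the pouring lip: a white tongue 50 mm wide that sticks out 25 mm beyond the lid's rim.
- spinner_crank (a joint): crank angle about the axis of spinner; rad, growing clockwise seen from above, counted over turns: the knob's bearing in that body's frame is minus this. 0 = knob in line with the lip, 6.283 = again one turn later. Starts at -2.4 to -0.7 (40 to 138 degrees short of the lip), so a full turn and on to the lip ends at 6.283. Takes 2 to 3 N at the knob; stays where left; no stops.
- spinner_knob (a point): centre of the top face of the bigger spinner's knob: an upright grey round knob, 28 mm across and 42 mm tall, spinning freely on its own pin, 70 mm from the crank's axis. Its top is 225 mm above the counter; the flat grey crank arm (24 mm wide) that carries it has its top 42 mm lower, and the lid lies 18 mm below that.
- small_knob (a point): centre of the top face of the small spinner's knob, to be left alone: same shape, knob 22 mm across and 30 mm tall, top 163 mm above the counter, 44 mm from its axis; that spinner's lid is 166 mm across.
- mug: sage green mug, 84 mm across, 95 mm tall, open upwards, loose, a bystander; origin at the centre of its underside.
- tumbler: clear drinking glass, 64 mm across, 140 mm tall, loose, a bystander; origin at the centre of its underside.

How it is judged:
By the outcome, as a careful person would: the job done as asked, in the order asked, and still so for the second after the job is handed in, with the robot touching nothing.
It also fails if it takes over 51 s, if anything falls off the work surface, if the arm or the gripper's body presses on something with over 40 N, if the wrist force passes 120 N, or if a joint passes its speed limit or range.

## Working session

There is one attempt and no reset: what is moved stays moved. The work goes in short steps, Python scripts to look and compute and a tool call to move; the robot and the scene stay as the last step left them, time stands still between calls to the robot, and variables do not carry over. Pictures are saved under pics/ and viewed, at most 10 in all, crops included, and the job is handed in when it is done.

Besides the shell and the picture viewer there is one more tool, called after "Request:" in YAML: its name, and indented under it one key for each argument. jog_arm: Moves the arm, as the interface text tells. Its arguments: {"type":"object","properties":{"plan":{"type":"array"},"gripper":{"type":"number"},"newtons":{"type":"number"}},"required":["plan"]}

```bash
mkdir -p pics; cat > h.py <<'E'
import numpy as np, cv2
from rig import robot
def cam(n):
    i=robot.camera_info(n); K=np.array(i["intrinsics"],float)
    if n=="wrist": return K,np.array(i["T_tool_cam"])
    R=cv2.Rodrigues(np.array(i["rvec"],float))[0]; t=np.array(i["tvec"],float).ravel()
    return K,R,t
def ray(n,u,v,z):
    K,R,t=cam(n); d=R.T@np.linalg.inv(K)@np.array([u,v,1.]); c=-R.T@t
    return c+d*(z-c[2])/d[2]
def proj(n,p):
    K,R,t=cam(n); q=K@(R@np.array(p)+t); return q[:2]/q[2]
E
python3 - <<'E'
from h import *
s=robot.read_state(); print(s)
ims=[]
for n in("top","scene"):
    p,d=robot.read_camera(n); np.savez("pics/%s0.npz"%n,p=p,d=d)
    cv2.imwrite("pics/%s0.png"%n,p[:,:,::-1]); print(n,[x.round(3).tolist() for x in cam(n)])
E
```

```text
{'t': 0.0, 'qpos': array([66.03262087, 24.44935268,  4.2309184 , 92.04989061, -1.95379673,
       63.64465509, -3.84431727]), 'joint_vel': array([-0.00608002, -0.04541413,  0.01174915, -0.11489722, -0.06068395,
       -0.04644372, -0.01323352]), 'joint_torque': array([-7.98565143e-04, -9.35819578e+01,  3.66707146e+00, -4.54195189e+01,
       -4.86002129e-02,  2.00794026e-02,  1.72756836e-04]), 'eef_pos': array([ 0.17911651, -0.65031091,  0.16599701]), 'tool_rot': array([-1.79928423e+02,  5.06025607e-03,  1.54005201e+01]), 'ft_force': array([ 1.52279524e+00,  1.23344275e-03, -2.93838153e-01]), 'wrist_torque': array([ 0.03138742, -0.00965465, -0.04523921]), 'gripper_force': 0.0, 'grip_width': 0.0937692630826757}
top [[[453.84, 0.0, 315.339], [0.0, 453.84, 237.202], [0.0, 0.0, 1.0]], [[0.005, -1.0, 0.002], [-0.994, -0.005, -0.11], [0.11, -0.002, -0.994]], [-0.02, 0.546, 1.276]]
scene [[[575.551, 0.0, 322.88], [0.0, 575.551, 242.585], [0.0, 0.0, 1.0]], [[0.604, 0.797, -0.007], [0.605, -0.465, -0.647], [-0.519, 0.386, -0.763]], [-0.328, -0.203, 2.06]]
```

View pics/top0.png

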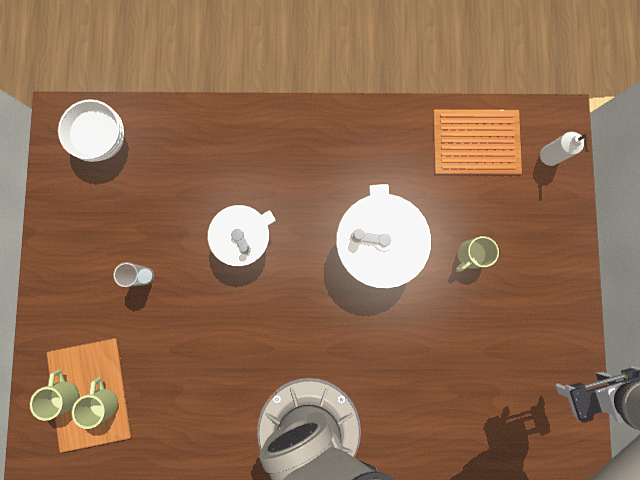

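View pics/scene0.png

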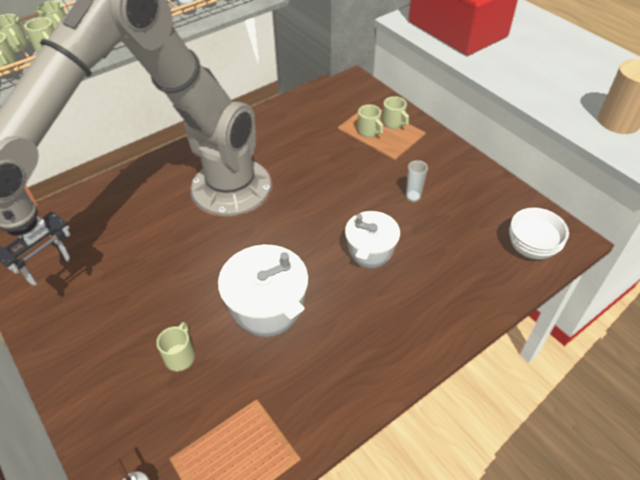

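The top view shows the big spinner's lid centred near (384,240), its lip at (379,191) and its knob at (358,236). The small spinner is near (239,236), the mug near (479,253) and the glass near (133,274). Next I measure these by casting rays.

```bash
cat > m.py <<'E'
from h import *
p=np.load("pics/top0.npz")["p"]
hsv=cv2.cvtColor(p,cv2.COLOR_RGB2HSV)
white=((hsv[...,2]>215)&(hsv[...,1]<25)).astype(np.uint8)
white[:, :320]=0; white[:170]=0; white[300:]=0; white[:,440:]=0
white=cv2.morphologyEx(white,cv2.MORPH_CLOSE,np.ones((3,3)))
c=max(cv2.findContours(white,cv2.RETR_EXTERNAL,cv2.CHAIN_APPROX_NONE)[0],key=cv2.contourArea)[:,0]
w=np.array([ray("top",u,v,0.164)[:2] for u,v in c])
# circle fit, rejecting lip
m=np.ones(len(w),bool)
for k in range(8):
    A=np.c_[2*w[m],np.ones(m.sum())]; s=np.linalg.lstsq(A,(w[m]**2).sum(1),rcond=None)[0]
    r=np.sqrt(s[2]+s[:2]@s[:2]); d=np.linalg.norm(w-s[:2],axis=1); m=abs(d-r)<0.004
print("axis",s[:2],"r",r,m.sum(),len(w))
L=w[d>r+0.012]; l=L.mean(0)-s[:2]; print("lip bearing",np.degrees(np.arctan2(l[1],l[0])),len(L),d.max())
# knob: grey pixels
g=((hsv[...,2]<200)&(hsv[...,1]<40)).astype(np.uint8); M=np.zeros_like(g); cv2.circle(M,(384,240),40,1,-1); g&=M
ys,xs=np.nonzero(g); print("grey px",len(xs),xs.min(),xs.max(),ys.min(),ys.max())
for u,v in((358.5,236),):
    k=ray("top",u,v,0.225)[:2]; e=k-s[:2]; print("knob",k,"r",np.linalg.norm(e),"brg",np.degrees(np.arctan2(e[1],e[0])))
k=ray("top",384.5,240,0.183); print("hub",k)
for n,u,v,z in(("small knob",237.5,235,.163),("mug top",480,251,.095),("tumbler bottom",145,276,0.0),("small lid",239,236,.12)):print(n,ray("top",u,v,z))
big=cv2.resize(p[170:300,320:510],None,fx=4,fy=4,interpolation=cv2.INTER_CUBIC); cv2.imwrite("pics/crop0.png",big[:,:,::-1])
E
python3 m.py
```

```text
axis [ 0.52529864 -0.19306295] r 0.1206924556998483 249 283
lip bearing 4.385310343394451 28 0.1476667026542655
grey px 114 351 388 230 246
knob [ 0.52841902 -0.12284745] r 0.07028479977273318 brg 87.45544939885733
hub [ 0.52331102 -0.19285517  0.183     ]
small knob [0.53641869 0.18366735 0.163     ]
mug top [ 0.50373057 -0.46655026  0.095     ]
tumbler bottom [0.43339046 0.47810162 0.        ]
small lid [0.5386554  0.18694118 0.12      ]
```

View pics/crop0.png

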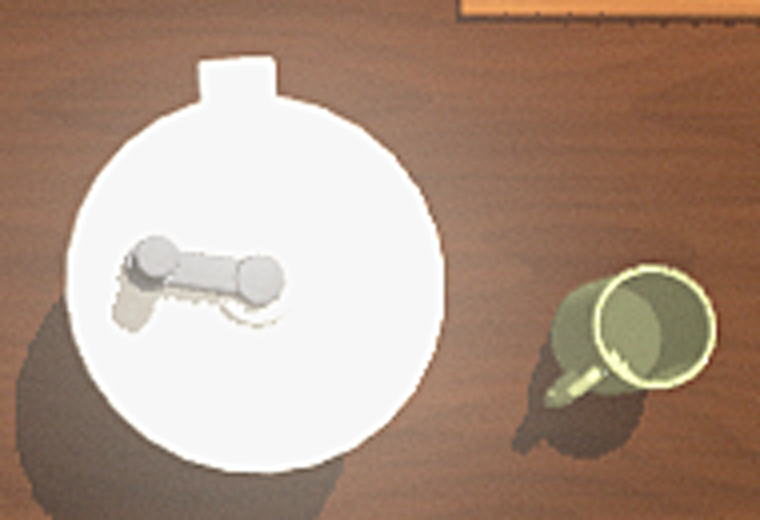

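The big knob is at about (0.533, -0.122), the axis at (0.525, -0.193) and the lip bearing is about 4.4°. I lift, square the yaw to 0 and travel over to the knob.

Request:
jog_arm:
  plan:
    - {"slide": [0,0,-40],"rot": [0,0,0.09]}
    - {"slide": [0,0,-40],"rot": [0,0,0.09]}
    - {"slide": [0,0,-40],"rot": [0,0,0.09]}
    - {"slide": [0,0,-40],"rot": [0,0,0]}
    - {"slide": [29,-44,0],"rot": [0,0,0]}
  gripper: 60
  newtons: 25

```text
t: 0.72
eef_pos: [0.2065, -0.6092, 0.3289]
tool_rot: [179.8, -0.0, -0.4]
ft_force: [1.0, -0.5, -0.3]
grip_width: 0.06
gripper_force: 0.0
```

Request:
jog_arm:
  plan:
    - {"slide": [29,-44,0],"rot": [0,0,0]}
    - {"slide": [29,-44,0],"rot": [0,0,0]}
    - {"slide": [29,-44,0],"rot": [0,0,0]}
    - {"slide": [29,-44,0],"rot": [0,0,0]}
    - {"slide": [29,-44,0],"rot": [0,0,0]}

```text
t: 1.35
eef_pos: [0.3542, -0.3853, 0.3266]
tool_rot: [-180.0, 0.0, -0.1]
ft_force: [-0.4, -0.8, -0.2]
grip_width: 0.0598
gripper_force: 0.0
```

Request:
jog_arm:
  plan:
    - {"slide": [29,-44,0],"rot": [0,0,0]}
    - {"slide": [29,-44,0],"rot": [0,0,0]}
    - {"slide": [29,-44,0],"rot": [0,0,0]}
    - {"slide": [29,-44,0],"rot": [0,0,0]}
    - {"slide": [15,-20,0],"rot": [0,0,0]}

```text
t: 1.98
eef_pos: [0.4859, -0.1883, 0.3265]
tool_rot: [-180.0, 0.0, 0.1]
ft_force: [-1.0, -0.5, 0.3]
grip_width: 0.0599
gripper_force: 0.0
```

```bash
cat >> h.py <<'E'
from scipy.spatial.transform import Rotation as Ro
def wray(s,u,v,z):
    K,T=cam("wrist"); X=np.eye(4); X[:3,:3]=Ro.from_euler("xyz",s["tool_rot"],degrees=True).as_matrix(); X[:3,3]=s["eef_pos"]
    X=X@T; d=X[:3,:3]@np.linalg.inv(K)@np.array([u,v,1.]); c=X[:3,3]; return c+d*(z-c[2])/d[2]
E
python3 - <<'E'
from h import *
import pickle
s=robot.read_state(); p,d=robot.read_camera("wrist"); pickle.dump((s,p,d),open("pics/w1.pkl","wb"))
cv2.imwrite("pics/w1.png",p[:,:,::-1]); print(s["eef_pos"],cam("wrist")[1].round(3).tolist())
E
```

```text
[ 0.48590937 -0.18827272  0.32652493] [[0.0, -0.968, -0.25, 0.073], [1.0, 0.0, 0.0, 0.001], [0.0, -0.25, 0.968, -0.218], [0.0, 0.0, 0.0, 1.0]]
```

View pics/w1.png

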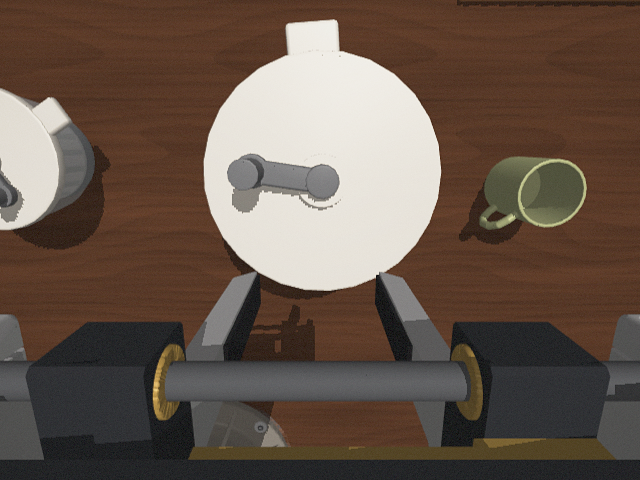

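The wrist view shows the lid centred near (322,170), the lip end at (313,22), the knob top at (243,174) and the hub at (322,181). I refine the positions from this view.

```bash
python3 - <<'E'
from h import *
import pickle
s,p,d=pickle.load(open("pics/w1.pkl","rb")); hsv=cv2.cvtColor(p,cv2.COLOR_RGB2HSV)
wm=((hsv[...,2]>190)&(hsv[...,1]<40)).astype(np.uint8); wm[:,:190]=0; wm[:,460:]=0; wm[300:]=0
wm=cv2.morphologyEx(wm,cv2.MORPH_OPEN,np.ones((3,3)))
c=max(cv2.findContours(wm,cv2.RETR_EXTERNAL,cv2.CHAIN_APPROX_NONE)[0],key=cv2.contourArea)[:,0]
w=np.array([wray(s,u,v,.164)[:2] for u,v in c]); m=np.ones(len(w),bool)
for k in range(8):
    A=np.c_[2*w[m],np.ones(m.sum())]; q=np.linalg.lstsq(A,(w[m]**2).sum(1),rcond=None)[0]; a=q[:2]
    r=np.sqrt(q[2]+a@a); e=np.linalg.norm(w-a,axis=1); m=abs(e-r)<.003
print("axis",a,r,m.sum(),len(w))
L=w[e>r+.005]; b=np.degrees(np.arctan2(*(L-a).T[::-1])); print("lip brg mean",np.degrees(np.arctan2(*(L.mean(0)-a)[::-1])),"mid",(b.min()+b.max())/2,b.min(),b.max(),e.max())
g=cv2.cvtColor(p,cv2.COLOR_RGB2GRAY); roi=cv2.medianBlur(g,5)
H=cv2.HoughCircles(roi[140:215,215:350],cv2.HOUGH_GRADIENT,1,40,param1=80,param2=12,minRadius=12,maxRadius=21)
for x,y,rr in H[0][:4]:
    for z in(.225,.19):
        k=wray(s,x+215,y+140,z)[:2]; v=k-a; print(x+215,y+140,rr,z,k.round(4),np.linalg.norm(v).round(4),np.degrees(np.arctan2(v[1],v[0])).round(1))
k=wray(s,243,174,.225)[:2]; v=k-a; print("manual",k,np.linalg.norm(v),np.degrees(np.arctan2(v[1],v[0])))
print("depth",d[174,243],d[181,322],d[120,322])
E
```

```text
axis [ 0.52489187 -0.19313354] 0.12070933436825246 633 737
lip brg mean 4.188249784243296 mid 4.118965747027083 -6.688262013373695 14.926193507427861 0.14664413672219687
244.5 173.5 18.1 0.225 [ 0.5351 -0.1261] 0.0678 81.4
244.5 173.5 18.1 0.19 [ 0.5325 -0.1192] 0.0743 84.1
320.5 181.5 18.1 0.225 [ 0.5284 -0.1914] 0.0039 26.2
320.5 181.5 18.1 0.19 [ 0.5251 -0.1917] 0.0015 82.1
manual [ 0.53464889 -0.12480725] 0.06901942706878163 81.87308777095897
depth 0.3149908 0.35678732 0.3630783
```

Request:
jog_arm:
  plan:
    - {"slide": [25,-32,0],"rot": [0,0,0]}
    - {"slide": [24,-32,0],"rot": [0,0,0]}
    - {"slide": [0,0,0],"rot": [0,0,0]}
    - {"slide": [0,0,30],"rot": [0,0,0]}
    - {"slide": [0,0,30],"rot": [0,0,0]}

```text
t: 2.65
eef_pos: [0.5334, -0.1282, 0.2659]
tool_rot: [180.0, -0.0, -0.1]
ft_force: [-0.1, 0.9, -0.7]
grip_width: 0.0602
gripper_force: 0.0
```

Request:
jog_arm:
  plan:
    - {"slide": [0,0,25],"rot": [0,0,0]}
    - {"slide": [0,0,25],"rot": [0,0,0]}
    - {"slide": [0,0,20],"rot": [0,0,0]}
    - {"slide": [0,0,0],"rot": [0,0,0]}
    - {"slide": [0,0,0],"rot": [0,0,0]}

```text
t: 3.28
eef_pos: [0.534, -0.1278, 0.1975]
tool_rot: [180.0, -0.0, -0.1]
ft_force: [-0.5, -1.4, 0.2]
grip_width: 0.0599
gripper_force: 0.0
```

Request:
jog_arm:
  plan:
    - {"slide": [1,-4,2],"rot": [0,0,0]}
    - {"slide": [0,0,0],"rot": [0,0,0]}
    - {"slide": [0,0,0],"rot": [0,0,0]}
    - {"slide": [0,0,0],"rot": [0,0,0]}
    - {"slide": [0,0,0],"rot": [0,0,0]}
  gripper: 20
  newtons: 20

```text
t: 3.9
eef_pos: [0.5349, -0.1232, 0.1947]
tool_rot: [-180.0, 0.0, -0.1]
ft_force: [0.4, 0.8, 0.5]
grip_width: 0.02
gripper_force: 0.0
```

```bash
python3 - <<'E'
from h import *
s=robot.read_state(); print(s["eef_pos"],s["ft_force"],s["grip_width"],s["gripper_force"])
p,d=robot.read_camera("wrist"); cv2.imwrite("pics/w2.png",p[:,:,::-1])
c=np.array([.525,-.193])
v=s["eef_pos"][:2]-c; r=np.linalg.norm(v); b=np.degrees(np.arctan2(v[1],v[0])); print(r,b)
for i in range(0,45):
    f=lambda k: 70*np.array([np.cos(np.radians(b-10*k)),np.sin(np.radians(b-10*k))])
    q=f(i+1)-f(i); print(i,"brg->",round(b-10*(i+1),1),"slide",round(q[0],1),round(-q[1],1))
E
```

```text
[ 0.53488582 -0.1232254   0.19469614] [0.39386537 0.84161505 0.47685277] 0.019954156627324755 0.0
0.07047144185930487 81.9358803762284
0 brg-> 71.9 slide 11.9 2.8
1 brg-> 61.9 slide 11.2 4.8
2 brg-> 51.9 slide 10.2 6.7
3 brg-> 41.9 slide 8.9 8.3
4 brg-> 31.9 slide 7.3 9.8
5 brg-> 21.9 slide 5.5 10.9
6 brg-> 11.9 slide 3.6 11.7
7 brg-> 1.9 slide 1.5 12.1
8 brg-> -8.1 slide -0.7 12.2
9 brg-> -18.1 slide -2.8 11.9
10 brg-> -28.1 slide -4.8 11.2
11 brg-> -38.1 slide -6.7 10.2
12 brg-> -48.1 slide -8.3 8.9
13 brg-> -58.1 slide -9.8 7.3
14 brg-> -68.1 slide -10.9 5.5
15 brg-> -78.1 slide -11.7 3.6
16 brg-> -88.1 slide -12.1 1.5
17 brg-> -98.1 slide -12.2 -0.7
18 brg-> -108.1 slide -11.9 -2.8
19 brg-> -118.1 slide -11.2 -4.8
20 brg-> -128.1 slide -10.2 -6.7
21 brg-> -138.1 slide -8.9 -8.3
22 brg-> -148.1 slide -7.3 -9.8
23 brg-> -158.1 slide -5.5 -10.9
24 brg-> -168.1 slide -3.6 -11.7
25 brg-> -178.1 slide -1.5 -12.1
26 brg-> -188.1 slide 0.7 -12.2
27 brg-> -198.1 slide 2.8 -11.9
28 brg-> -208.1 slide 4.8 -11.2
29 brg-> -218.1 slide 6.7 -10.2
30 brg-> -228.1 slide 8.3 -8.9
31 brg-> -238.1 slide 9.8 -7.3
32 brg-> -248.1 slide 10.9 -5.5
33 brg-> -258.1 slide 11.7 -3.6
34 brg-> -268.1 slide 12.1 -1.5
35 brg-> -278.1 slide 12.2 0.7
36 brg-> -288.1 slide 11.9 2.8
37 brg-> -298.1 slide 11.2 4.8
38 brg-> -308.1 slide 10.2 6.7
39 brg-> -318.1 slide 8.9 8.3
40 brg-> -328.1 slide 7.3 9.8
41 brg-> -338.1 slide 5.5 10.9
42 brg-> -348.1 slide 3.6 11.7
43 brg-> -358.1 slide 1.5 12.1
44 brg-> -368.1 slide -0.7 12.2
```

View pics/w2.png

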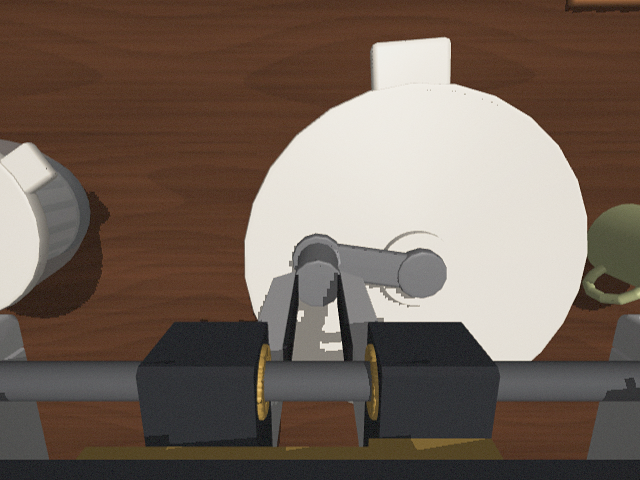

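The fingers shut to 20 mm with no force, so they are not gripping the knob. In the picture the knob base is near (317,250), a grey disc is at (318,285), and the hub is at (422,272). I check the knob's position by depth.

```bash
cat >> h.py <<'E'
def pose(s):
    X=np.eye(4); X[:3,:3]=Ro.from_euler("xyz",s["tool_rot"],degrees=True).as_matrix(); X[:3,3]=s["eef_pos"]; return X
def wpts(s,d):
    K,T=cam("wrist"); v,u=np.mgrid[:480,:640]; P=np.stack([(u-K[0,2])/K[0,0]*d,(v-K[1,2])/K[1,1]*d,d],-1); X=pose(s)@T
    return P@X[:3,:3].T+X[:3,3]
def wproj(s,p):
    K,T=cam("wrist"); q=np.linalg.inv(pose(s)@T)@np.r_[p,1]; q=K@q[:3]; return q[:2]/q[2]
E
python3 - <<'E'
from h import *
s=robot.read_state(); p,d=robot.read_camera("wrist"); P=wpts(s,d)
print("t",s["t"],s["grip_width"],s["gripper_force"])
for u,v in((317,240),(317,250),(317,262),(318,275),(318,285),(318,297),(318,310),(370,262),(422,272),(283,290),(358,290),(420,150)): print(u,v,P[v,u].round(3),p[v,u])
for q in((.535,-.1237,.225),(.535,-.1237,.183),(.525,-.193,.183)): print(q,wproj(s,q).round(0))
E
```

```text
t 3.95 0.020010153403133637 0.0
317 240 [ 0.548 -0.124  0.182] [128 129 128]
317 250 [ 0.546 -0.124  0.199] [89 87 89]
317 262 [ 0.547 -0.124  0.225] [148 148 150]
318 275 [ 0.54  -0.124  0.225] [128 127 127]
318 285 [ 0.534 -0.124  0.224] [125 124 126]
318 297 [ 0.527 -0.124  0.225] [124 122 125]
318 310 [ 0.49  -0.124  0.164] [134 128 120]
370 262 [ 0.534 -0.158  0.183] [123 126 123]
422 272 [ 0.527 -0.193  0.184] [127 128 127]
283 290 [ 0.545 -0.108  0.259] [137 134 136]
358 290 [ 0.545 -0.142  0.259] [133 131 132]
420 150 [ 0.605 -0.191  0.164] [235 232 224]
(0.535, -0.1237, 0.225) [317. 283.]
(0.535, -0.1237, 0.183) [317. 260.]
(0.525, -0.193, 0.183) [422. 274.]
```

```bash
python3 - <<'E'
from h import *
s=robot.read_state(); p,d=robot.read_camera("wrist"); P=wpts(s,d)
for v in range(266,320,6):
    print(v,[(u,P[v,u].round(3).tolist()) for u in (270,280,288,294,298,338,342,348,354,362)])
cv2.imwrite("pics/c2.png",cv2.resize(p[220:340,240:400],None,fx=5,fy=5,interpolation=cv2.INTER_CUBIC)[:,:,::-1])
E
```

```text
266 [(270, [0.525, -0.09, 0.164]), (280, [0.525, -0.097, 0.165]), (288, [0.524, -0.103, 0.164]), (294, [0.53, -0.108, 0.182]), (298, [0.542, -0.113, 0.216]), (338, [0.531, -0.137, 0.184]), (342, [0.53, -0.14, 0.182]), (348, [0.53, -0.144, 0.182]), (354, [0.531, -0.148, 0.183]), (362, [0.531, -0.153, 0.183])]
272 [(270, [0.52, -0.09, 0.164]), (280, [0.52, -0.097, 0.164]), (288, [0.52, -0.103, 0.164]), (294, [0.544, -0.112, 0.234]), (298, [0.542, -0.113, 0.226]), (338, [0.541, -0.135, 0.224]), (342, [0.545, -0.136, 0.235]), (348, [0.526, -0.144, 0.181]), (354, [0.526, -0.148, 0.182]), (362, [0.527, -0.153, 0.183])]
278 [(270, [0.515, -0.09, 0.164]), (280, [0.545, -0.106, 0.244]), (288, [0.545, -0.109, 0.243]), (294, [0.544, -0.112, 0.242]), (298, [0.542, -0.114, 0.235]), (338, [0.543, -0.134, 0.239]), (342, [0.544, -0.136, 0.243]), (348, [0.545, -0.139, 0.243]), (354, [0.544, -0.142, 0.242]), (362, [0.522, -0.154, 0.182])]
284 [(270, [0.511, -0.09, 0.164]), (280, [0.544, -0.106, 0.25]), (288, [0.545, -0.11, 0.251]), (294, [0.543, -0.113, 0.247]), (298, [0.539, -0.114, 0.236]), (338, [0
[... 1013 characters left out ...]
7, 0.271]), (354, [0.545, -0.139, 0.272]), (362, [0.544, -0.142, 0.271])]
308 [(270, [0.545, -0.105, 0.278]), (280, [0.545, -0.109, 0.277]), (288, [0.545, -0.112, 0.277]), (294, [0.541, -0.114, 0.269]), (298, [0.492, -0.11, 0.164]), (338, [0.53, -0.134, 0.246]), (342, [0.544, -0.134, 0.276]), (348, [0.544, -0.136, 0.277]), (354, [0.544, -0.139, 0.277]), (362, [0.545, -0.142, 0.277])]
314 [(270, [0.544, -0.105, 0.282]), (280, [0.545, -0.109, 0.283]), (288, [0.544, -0.112, 0.282]), (294, [0.538, -0.114, 0.269]), (298, [0.488, -0.11, 0.165]), (338, [0.528, -0.134, 0.248]), (342, [0.541, -0.134, 0.276]), (348, [0.544, -0.136, 0.281]), (354, [0.545, -0.138, 0.284]), (362, [0.544, -0.141, 0.282])]
```

View pics/c2.png

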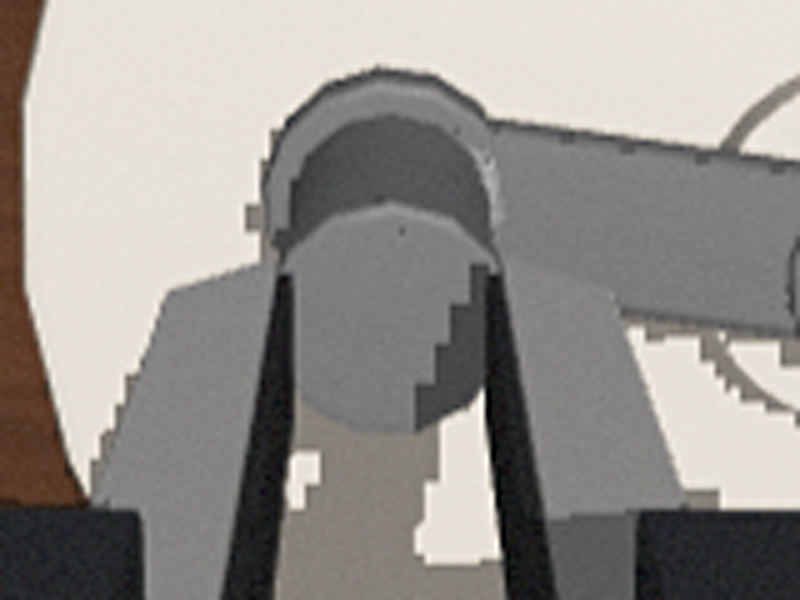

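The depth shows the fingertips at z ≈ 0.235, just above the knob top at 0.225. The tips are about 40 mm higher than the reported TCP, so I open, go down 38 mm and close again.

Request:
jog_arm:
  plan:
    - {"slide": [0,0,0],"rot": [0,0,0]}
    - {"slide": [0,0,0],"rot": [0,0,0]}
    - {"slide": [0,0,0],"rot": [0,0,0]}
    - {"slide": [0,0,0],"rot": [0,0,0]}
    - {"slide": [0,0,10],"rot": [0,0,0]}
  gripper: 55

```text
t: 4.68
eef_pos: [0.5353, -0.1232, 0.1849]
tool_rot: [180.0, -0.1, -0.1]
ft_force: [-0.3, -0.2, -0.3]
grip_width: 0.0551
gripper_force: 0.0
```

Request:
jog_arm:
  plan:
    - {"slide": [0,0,8],"rot": [0,0,0]}
    - {"slide": [0,0,8],"rot": [0,0,0]}
    - {"slide": [0,0,6],"rot": [0,0,0]}
    - {"slide": [0,0,0],"rot": [0,0,0]}
    - {"slide": [0,0,0],"rot": [0,0,0]}

```text
t: 5.3
eef_pos: [0.535, -0.1232, 0.1629]
tool_rot: [-180.0, -0.0, -0.1]
ft_force: [0.6, 0.7, -0.3]
grip_width: 0.0552
gripper_force: 0.0
```

```bash
python3 - <<'E'
from h import *
s=robot.read_state(); p,d=robot.read_camera("wrist"); P=wpts(s,d); print(s["eef_pos"],s["ft_force"],s["grip_width"])
# finger front faces: x near eef_x+0.009, |dy| in 20..45mm
q=P-s["eef_pos"]
m=(abs(q[...,0]-.009)<.004)&(abs(q[...,1])>.024)&(abs(q[...,1])<.055)&(q[...,2]>-.02)&(P[...,2]>.188)&(d>0)
for sg in(1,-1):
    k=m&(q[...,1]*sg>0); Q=P[k]; print(sg,len(Q),"lowest z",np.sort(Q[:,2])[:20:4].round(3),Q[np.argmin(Q[:,2])].round(3))
E
```

```text
[ 0.53504656 -0.1232023   0.16288406] [ 0.64347009  0.68051437 -0.26070477] 0.05520130254814196
1 3787 lowest z [0.201 0.203 0.203 0.203 0.204] [ 0.544 -0.094  0.201]
-1 3741 lowest z [0.202 0.202 0.203 0.203 0.203] [ 0.542 -0.152  0.202]
```

Fingertips are now at z ≈ 0.203. I go 6 mm lower and close.

Request:
jog_arm:
  plan:
    - {"slide": [0,-0.5,6],"rot": [0,0,0]}
    - {"slide": [0,0,0],"rot": [0,0,0]}
    - {"slide": [0,0,0],"rot": [0,0,0]}
    - {"slide": [0,0,0],"rot": [0,0,0]}
    - {"slide": [0,0,0],"rot": [0,0,0]}
  gripper: 20
  newtons: 20

```text
t: 5.98
eef_pos: [0.5349, -0.1231, 0.1567]
tool_rot: [180.0, -0.0, -0.1]
ft_force: [0.5, -2.8, -1.2]
grip_width: 0.0266
gripper_force: 20.0
```

Gripped. Now I crank clockwise, 10° per row.

Request:
jog_arm:
  plan:
    - {"slide": [11.9,2.8,0],"rot": [0,0,0]}
    - {"slide": [11.2,4.8,0],"rot": [0,0,0]}
    - {"slide": [10.2,6.7,0],"rot": [0,0,0]}
    - {"slide": [8.9,8.3,0],"rot": [0,0,0]}
    - {"slide": [7.3,9.8,0],"rot": [0,0,0]}

```text
t: 6.6
eef_pos: [0.5849, -0.1557, 0.1566]
tool_rot: [-180.0, 0.1, -0.1]
ft_force: [-8.4, -2.1, 5.5]
grip_width: 0.0263
gripper_force: 20.0
```

Request:
jog_arm:
  plan:
    - {"slide": [5.5,10.9,0],"rot": [0,0,0]}
    - {"slide": [3.6,11.7,0],"rot": [0,0,0]}
    - {"slide": [1.5,12.1,0],"rot": [0,0,0]}
    - {"slide": [-0.7,12.2,0],"rot": [0,0,0]}
    - {"slide": [-2.8,11.9,0],"rot": [0,0,0]}

```text
t: 7.22
eef_pos: [0.592, -0.2136, 0.1567]
tool_rot: [-179.9, 0.0, -0.0]
ft_force: [-6.0, 4.8, 6.5]
grip_width: 0.0265
gripper_force: 20.0
```

Request:
jog_arm:
  plan:
    - {"slide": [-4.8,11.2,0],"rot": [0,0,0]}
    - {"slide": [-6.7,10.2,0],"rot": [0,0,0]}
    - {"slide": [-8.3,8.9,0],"rot": [0,0,0]}
    - {"slide": [-9.8,7.3,0],"rot": [0,0,0]}
    - {"slide": [-10.9,5.5,0],"rot": [0,0,0]}

```text
t: 7.85
eef_pos: [0.5505, -0.2577, 0.1567]
tool_rot: [180.0, -0.0, -0.1]
ft_force: [1.8, 1.8, 1.4]
grip_width: 0.0266
gripper_force: 20.0
```

Request:
jog_arm:
  plan:
    - {"slide": [-11.7,3.6,0],"rot": [0,0,0]}
    - {"slide": [-12.1,1.5,0],"rot": [0,0,0]}
    - {"slide": [-12.2,-0.7,0],"rot": [0,0,0]}
    - {"slide": [-11.9,-2.8,0],"rot": [0,0,0]}
    - {"slide": [-11.2,-4.8,0],"rot": [0,0,0]}

```text
t: 8.48
eef_pos: [0.4908, -0.2536, 0.1567]
tool_rot: [180.0, 0.0, -0.1]
ft_force: [2.4, -1.5, 0.3]
grip_width: 0.0266
gripper_force: 20.0
```

Request:
jog_arm:
  plan:
    - {"slide": [-10.2,-6.7,0],"rot": [0,0,0]}
    - {"slide": [-8.9,-8.3,0],"rot": [0,0,0]}
    - {"slide": [-7.3,-9.8,0],"rot": [0,0,0]}
    - {"slide": [-5.5,-10.9,0],"rot": [0,0,0]}
    - {"slide": [-3.6,-11.7,0],"rot": [0,0,0]}

```text
t: 9.1
eef_pos: [0.456, -0.2054, 0.1567]
tool_rot: [-180.0, -0.0, -0.1]
ft_force: [3.3, -1.8, -0.5]
grip_width: 0.0265
gripper_force: 20.0
```

Request:
jog_arm:
  plan:
    - {"slide": [-1.5,-12.1,0],"rot": [0,0,0]}
    - {"slide": [0.7,-12.2,0],"rot": [0,0,0]}
    - {"slide": [2.8,-11.9,0],"rot": [0,0,0]}
    - {"slide": [4.8,-11.2,0],"rot": [0,0,0]}
    - {"slide": [6.7,-10.2,0],"rot": [0,0,0]}

```text
t: 9.72
eef_pos: [0.4704, -0.1481, 0.1567]
tool_rot: [180.0, -0.0, -0.1]
ft_force: [4.4, -6.4, -1.1]
grip_width: 0.0262
gripper_force: 20.0
```

Request:
jog_arm:
  plan:
    - {"slide": [8.3,-8.9,0],"rot": [0,0,0]}
    - {"slide": [9.8,-7.3,0],"rot": [0,0,0]}
    - {"slide": [10.9,-5.5,0],"rot": [0,0,0]}
    - {"slide": [11.7,-3.6,0],"rot": [0,0,0]}
    - {"slide": [12.1,-1.5,0],"rot": [0,0,0]}

```text
t: 10.35
eef_pos: [0.5229, -0.1222, 0.1567]
tool_rot: [180.0, 0.1, -0.1]
ft_force: [-2.2, -9.2, 4.7]
grip_width: 0.0262
gripper_force: 20.0
```

Request:
jog_arm:
  plan:
    - {"slide": [12.2,0.7,0],"rot": [0,0,0]}
    - {"slide": [11.9,2.8,0],"rot": [0,0,0]}
    - {"slide": [11.2,4.8,0],"rot": [0,0,0]}
    - {"slide": [10.2,6.7,0],"rot": [0,0,0]}
    - {"slide": [8.9,8.3,0],"rot": [0,0,0]}

```text
t: 10.98
eef_pos: [0.5768, -0.1451, 0.1566]
tool_rot: [-180.0, 0.1, -0.1]
ft_force: [-7.4, -3.5, 7.1]
grip_width: 0.0266
gripper_force: 20.0
```

Request:
jog_arm:
  plan:
    - {"slide": [7.3,9.8,0],"rot": [0,0,0]}
    - {"slide": [5.5,10.9,0],"rot": [0,0,0]}
    - {"slide": [3.0,9.3,0],"rot": [0,0,0]}
    - {"slide": [1.2,6.0,0],"rot": [0,0,0]}
    - {"slide": [0,0,0],"rot": [0,0,0]}

```text
t: 11.6
eef_pos: [0.5941, -0.1811, 0.1567]
tool_rot: [-180.0, 0.0, -0.1]
ft_force: [-1.5, -1.4, 5.1]
grip_width: 0.0262
gripper_force: 20.0
```

```bash
python3 - <<'E'
from h import *
s=robot.read_state(); p,d=robot.read_camera("wrist"); P=wpts(s,d); a=np.array([.525,-.193])
v=s["eef_pos"][:2]-a; print("eef brg",np.degrees(np.arctan2(v[1],v[0])),np.linalg.norm(v),s["ft_force"])
# arm: points at crank-arm top, along the radius (knob excluded)
q=P[...,:2]-a; r=np.linalg.norm(q,axis=-1); b=np.degrees(np.arctan2(q[...,1],q[...,0]))
m=(abs(P[...,2]-.183)<.004)&(r>.02)&(r<.05)&(abs(b)<40)&(d>0); print("arm",m.sum(),b[m].mean() if m.any() else 0)
# knob top from depth
m=(abs(P[...,2]-.225)<.002)&(r<.1)&(r>.045)&(abs(b)<25)&(d>0); print("knob top",m.sum(),P[m].mean(0) if m.any() else 0)
# lip at lid height beyond rim
m=(abs(P[...,2]-.160)<.008)&(r>.127)&(r<.15)&(abs(b)<30)&(d>0); print("lip",m.sum(),b[m].min(),b[m].max(),np.median(b[m]),r[m].max())
cv2.imwrite("pics/w3.png",p[:,:,::-1])
E
```

```text
eef brg 9.801416232883795 0.07010387904394892 [-1.5057595  -1.40859575  5.14980333]
arm 864 6.637576550898276
knob top 2859 [ 0.59463785 -0.18175906  0.22469214]
lip 3272 -7.077800870780696 15.531878318400297 4.110439362689387 0.14837469418786847
```

View pics/w3.png

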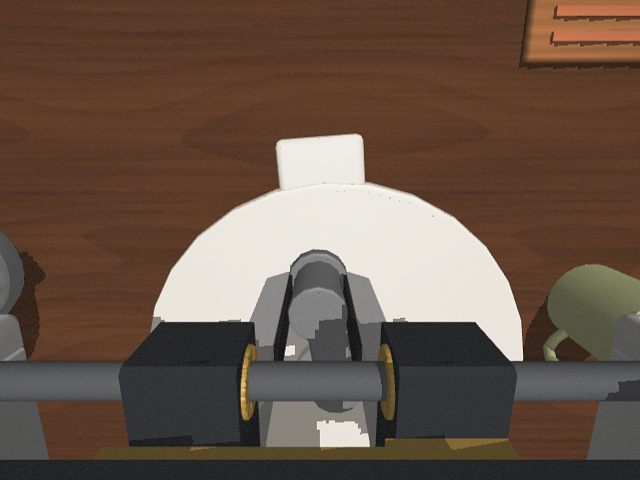

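The knob is at about 9.3° and the lip at 4.15°, so roughly 6 mm is left. In the picture the knob is at (318,300) and the lip at (320,160).

Request:
jog_arm:
  plan:
    - {"slide": [0.5,3.5,0],"rot": [0,0,0]}
    - {"slide": [0.2,2.7,0],"rot": [0,0,0]}
    - {"slide": [0,0,0],"rot": [0,0,0]}
    - {"slide": [0,0,0],"rot": [0,0,0]}
    - {"slide": [0,0,0],"rot": [0,0,0]}

```text
t: 12.28
eef_pos: [0.5948, -0.187, 0.1567]
tool_rot: [-180.0, 0.0, -0.1]
ft_force: [-2.4, 0.8, 4.7]
grip_width: 0.0262
gripper_force: 20.0
```

Request:
jog_arm:
  plan:
    - {"slide": [0,0,0],"rot": [0,0,0]}
    - {"slide": [0,0,0],"rot": [0,0,0]}
    - {"slide": [0,0,0],"rot": [0,0,0]}
    - {"slide": [0,0,0],"rot": [0,0,0]}
    - {"slide": [0,0,-15],"rot": [0,0,0]}
  gripper: 55

```text
t: 12.9
eef_pos: [0.5941, -0.1875, 0.1714]
tool_rot: [-180.0, 0.1, -0.1]
ft_force: [-0.5, 0.0, 0.5]
grip_width: 0.0547
gripper_force: 0.0
```

Request:
jog_arm:
  plan:
    - {"slide": [0,0,-30],"rot": [0,0,0]}
    - {"slide": [0,0,-40],"rot": [0,0,0]}
    - {"slide": [0,0,-40],"rot": [0,0,0]}
    - {"slide": [-35,0,-20],"rot": [0,0,0]}
    - {"slide": [-35,0,0],"rot": [0,0,0]}

```text
t: 13.52
eef_pos: [0.5248, -0.1874, 0.3043]
tool_rot: [180.0, -0.2, -0.0]
ft_force: [0.1, -0.1, -0.8]
grip_width: 0.0552
gripper_force: 0.0
```

```bash
python3 - <<'E'
from h import *
import time
s=robot.read_state(); p,d=robot.read_camera("wrist"); P=wpts(s,d); a=np.array([.525,-.193])
q=P[...,:2]-a; r=np.linalg.norm(q,axis=-1); b=np.degrees(np.arctan2(q[...,1],q[...,0]))
print(s["t"],s["eef_pos"],s["ft_force"])
m=(abs(P[...,2]-.183)<.004)&(r>.02)&(r<.05)&(d>0); print("arm",m.sum(),b[m].mean())
m=(abs(P[...,2]-.225)<.002)&(r<.1)&(d>0); k=P[m].mean(0); print("knob",m.sum(),k,np.degrees(np.arctan2(*(k[:2]-a)[::-1])))
m=(abs(P[...,2]-.160)<.008)&(r>.127)&(r<.15)&(abs(b)<30)&(d>0); print("lip",m.sum(),b[m].min(),b[m].max(),b[m].mean())
cv2.imwrite("pics/w4.png",p[:,:,::-1])
E
```

```text
13.525 [ 0.52477361 -0.18735648  0.30434612] [ 0.08073531 -0.10503721 -0.82594261]
arm 853 4.31098840096974
knob 929 [ 0.59384902 -0.18757891  0.22479222] 4.502113688243631
lip 1287 -7.253264534127516 15.466355945452177 4.172357485359223
```

View pics/w4.png

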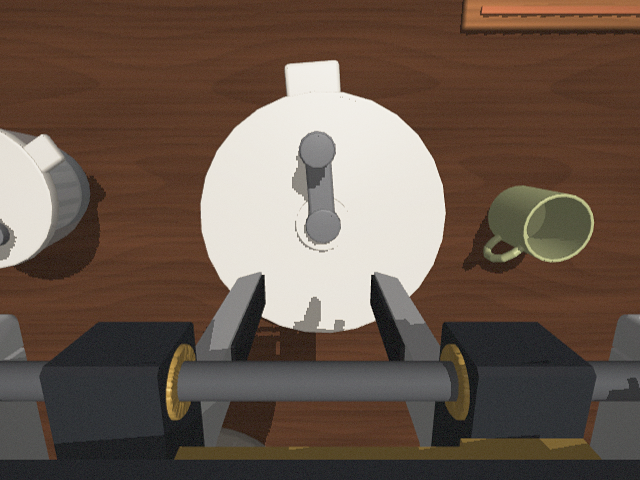

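The knob at (317,150) is in line with the lip at (313,78), with bearings of 4.4° and 4.2°. The gripper is clear and the mug hasn't moved, so I hand in.

```bash
python3 -c "
from rig import robot
print(robot.hand_in())"
```

```text
the job is handed in; nothing more can be done
None
```

I turned the bigger spinner's crank clockwise one full turn and on to the lip (about 437° in all), leaving the knob within about 0.3° of the lip by my last measurement; the small spinner, mug and glass were not touched, and the job is handed in.

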